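Free and shut the pass-through hatch

TASK

The instrument tray has been left half way through the hatch, where it stops the sliding glass door. Working gently with the fingertips, without pinching or lifting anything, draw the tray flat along the cart top towards the robot until it is clear of the doorway on the robot's side, its bracket still lying in it, and then push the glass door fully shut and let go. Leave the other things where they are.

Things in the scene. Friction and masses are not known exactly. Their poses are not given: they have to be found in the camera images.
- hatch: fixed upright steel hatch frame, 664 mm wide, 290 high, 50 deep; stands up to 0.12 rad askew. Origin: on the cart top, on the door line, mid-width. x points level through the hatch away from the robot, y along the door line to the robot's left, z up. A fixed pane fills y below 0, 17 mm behind the door line; doorway y = 0 to 300 mm, clear height 268 mm, sill flush with the cart top
- glass_door (a joint): opening of the sliding glass door in m: 0 = shut at its end stop (leading edge at hatch y = 300 mm), growing as it slides along hatch -y in front of the fixed pane, to 0.285. Door 310 mm wide, 12 mm thick, centred on the door line, 1.6 kg, about 2 N friction plus 10 N per m/s, no spring: stays where it is left
- pull_mid (a point): middle of the upright bar of the door's pull, a D of 14 mm round steel bar fixed to the robot's side of the door near its leading edge: the bar runs from z = 95 to 190 mm, arms lead back to the door from its two ends. The point is on the bar's axis, 142.5 mm up, at hatch x = -80 mm, hatch y = 288 mm minus the opening. Pushing the bar along hatch +y shuts the door
- tray: loose dented aluminium tray, open on top, 200 (x) by 130 (y) by 35 mm high, walls and floor 4 mm thick, 0.3 to 0.6 kg. Origin: centre of its underside. x points roughly away from the robot through the hatch. It starts with 40 to 80 mm of its length beyond the door line; it is clear of the door once its centre is at hatch x below about -115 mm
- bracket: loose stainless U-shaped instrument bracket lying in the far half of the tray, 56 by 34 mm, 26 mm high. Origin: centre of its underside; on the tray's floor it is 4 mm above the tray's origin
- yankauer: bystander: bent chrome suction tip, 270 mm long, 18 mm thick at the handle, lying on the cart top. Origin near its middle
- tube: bystander: straight steel suction tube, 235 mm long, with a small square hub 10 mm high, lying on the cart top. Origin near its middle
- basket: bystander: red plastic slatted basket, 180 by 110 by 80 mm, standing to the robot's right. Origin: centre of its underside
- gallipot: bystander: small steel bowl, 70 mm across, 45 mm high. Origin: centre of its underside
- detergent: bystander: white plastic bottle, 70 mm across, 170 mm high. Origin: centre of its underside
- forceps: bystander: steel forceps, about 150 mm long, 8 mm high, lying on the cart top. Origin near its middle

How it is judged:
By the outcome, as a careful person would: the job done as asked, in the order asked, and still so for the second after the job is handed in, with the robot touching nothing.
It also fails if it takes over 51 s, if anything falls off the work surface, if the arm or the gripper's body presses on something with over 40 N, if the wrist force passes 120 N, or if a joint passes its speed limit or range.

ROBOT

A 6-joint arm with a two-finger parallel gripper is mounted at the origin on the work surface. World frame = base frame: x ahead of the robot, y to its left, z up, the work surface at z = 0. Lengths are in m, angles in degrees, forces in N, time in s.
With the tool pointing down it reaches from about 0.4 to 0.825 m from the base axis. Payload 7 kg.
Tool frame: the origin (TCP) lies at the very end of the fingers, on their centre line; the grasp point (between the pads) lies 19 mm behind it (r.hold_point_z is the distance from the TCP to the grasp point, in m); z points along the fingers, y is the line along which they close (so a half turn about z gives the same grasp; the last joint's range is limited). The gripper opens to 88 mm and grips with 3 to 60 N. Pads are 19 mm wide; open, the fingers measure 130 mm over their backs; the gripper's body (78 mm by 193 mm) begins 47 mm behind the grasp point.
Start: joints at [86.064, 20.546, 0.682, 0, -70.136, -16.507], TCP at [0.236, 0.632, 0.227] pointing down, gripper open.
Joint ranges: [-176.03, 176.03], [-82.01, 121.73], [-58.28, 71.71], [-173.87, 95.51], [-174.79, -0.11], [-173.66, 173.66]. Speed limits (degrees/s): [136.94, 136.94, 172.46, 180, 180, 180].

INTERFACE

Orientations are given as [roll, pitch, yaw] about the fixed x, y, z axes, in that order (R = Rz(yaw) Ry(pitch) Rx(roll)).
In Python, from plant import telemetry, vision, workorder, r gives the robot as it stands.
- The arm moves only by the tool move_arm, never from a script. Its argument "plan" is a list of rows, each a list of 7 numbers: the opening, from -1 (shut) to 1 (fully open), so that 0 is half open, then the shift along the world's x, y, z in m, then the turn, a rotation vector about the world's x, y, z in degrees. In form: [[fingers, dx, dy, dz, ax, ay, az], ...]. A call has 1 to 20 rows; each row shifts and turns the commanded pose from where the row before left it; what a row does not reach is not made up. A row lasts 1/8 s, in which the tool goes at most 62.5 mm and 10.7 degrees, less where a joint would pass 70% of its speed; a pose out of reach is approached as far as the arm can. A call is refused whole if a number of a shift passes 0.0625 or a number of a turn 10.7, either way. A call with a gripper value outside its range is refused whole. The fingers move at their own pace and stop on an object; "force" is the grip in N (left out, the last holds). Time passes only in rows, so rows that do not move let the fingers close. It gives the time, the measured TCP pose, the force, the opening and the grip force at its end, in the units of the state.
- telemetry.get_state(): the state, without advancing time (a new reading comes with each control period).
- vision.capture(name): name is "scene" or "top"; returns a dict with "img" (480x640x3 uint8, red, green, blue), "depth" (480x640 float32, m along the optical axis (not along the pixel's ray), 0 where there is no reading), "intrinsics" (3x3 intrinsics, pixels), "R" (3x3) and "t" (3): a world point X has camera coordinates R X + t. Camera axes: x right, y down, z forward; pixel columns grow to the right and rows downward; lengths in m; the calibration is good to about 2 mm. A picture is of the moment at which its call begins.
- workorder.close_job(): hands the job in; it is judged then, once.
The state is a dict: "time_s": time; "joints": joint angles; "qd": joint speeds; "joint_torque": joint torques, N m; "tcp_pos": TCP position; "eef_rot": TCP orientation; "contact_force": force on the tool from outside, world axes, zero at the start; "moment": the same for the moment, N m; "gripper_width": finger opening in m; "gripper_force": force on a finger pad.
Only numpy, scipy, OpenCV 4.12 (cv2) and the standard library are available. Lean on these libraries where they do the work, as an engineer would, in place of code of your own. Each camera call takes 0.05 s, during which the arm holds its last target. There are 200 camera calls.

## Working session

There is one attempt and no reset: what is moved stays moved. The work goes in short steps, Python scripts to look and compute and a tool call to move; the robot and the scene stay as the last step left them, time stands still between calls to the robot, and variables do not carry over. Pictures are saved under pics/ and viewed, at most 10 in all, crops included, and the job is handed in when it is done.

Besides the shell and the picture viewer there is one more tool, called in YAML: its name, and indented under it one key for each argument. move_arm: Moves the arm, as the interface text tells. Its arguments: {"type":"object","properties":{"plan":{"type":"array"},"force":{"type":"number"}},"required":["plan"]}

```bash
mkdir -p pics
cat > h.py <<'E'
import numpy as np,cv2
from plant import telemetry, vision, workorder, r
def cap(n,f=None):
    c=vision.capture(n)
    if f: cv2.imwrite('pics/'+f,c['img'][:,:,::-1])
    return c
def cloud(c):
    K=c['intrinsics'];d=c['depth'];v,u=np.mgrid[:480,:640]
    P=np.stack([(u-K[0,2])*d/K[0,0],(v-K[1,2])*d/K[1,1],d],-1)
    W=(P-c['t'])@c['R']; W[d==0]=np.nan
    return W
E
python3 - <<'E'
from h import *
for n in('scene','top'):
    c=cap(n,n+'0.png'); np.save(n+'0.npy',cloud(c)); print(n,-c['R'].T@c['t'])
s=telemetry.get_state();print(s)
E
```

```text
scene [1.12280883 0.31952898 1.13131304]
top [ 0.26796536 -0.00224497  1.24941977]
{'time_s': 0.1, 'joints': array([ 8.60641447e+01,  2.05880299e+01,  6.38872206e-01, -1.74135618e-02,
       -7.01355194e+01, -1.65057849e+01]), 'qd': array([-0.04510011, -0.04135447,  0.10754377,  0.12065791,  0.08005063,
        0.11476905]), 'joint_torque': array([-2.19375055e-03, -5.84167099e+01,  2.93748683e+01,  7.01566860e+00,
        1.01476297e-02, -5.26767349e-05]), 'tcp_pos': array([0.23563276, 0.63207071, 0.22570836]), 'eef_rot': array([ 1.79914161e+02, -8.36388898e-03, -2.04475631e+01]), 'contact_force': array([ 0.18812011,  0.39070414, -0.32354033]), 'moment': array([-0.02169748, -0.00444083,  0.01162543]), 'gripper_force': 0.0, 'gripper_width': 0.08798121756688906}
```

View pics/scene0.png

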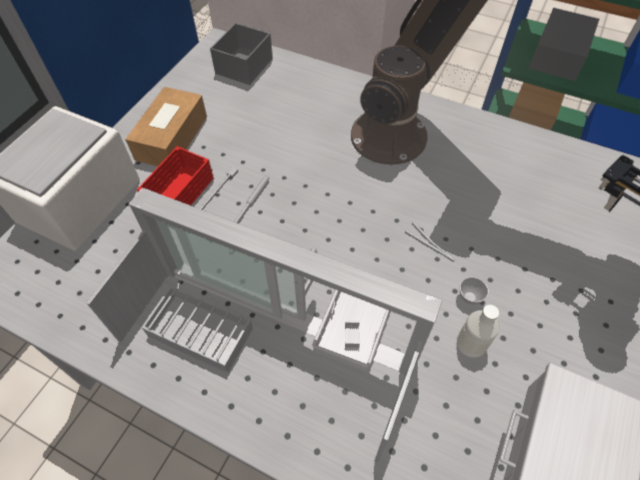

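View pics/top0.png

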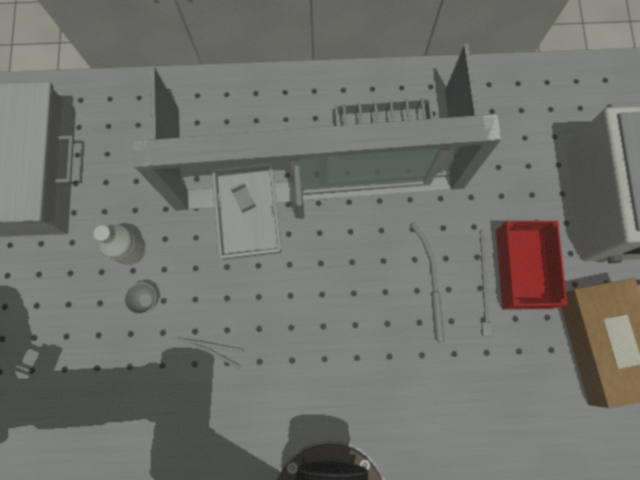

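The scene picture shows the tray in the doorway at about (350,325), with the bracket in it. In the top picture the tray spans about (214–280, 170–257), the bracket is at (243,197) and the pull is at (297,190). The header runs (140,150)–(497,128). The near-side bystanders are the bottle (115,240), bowl (142,295) and forceps (215,350).

Run:
```python
from h import *
W=np.load('top0.npy'); np.set_printoptions(precision=4,suppress=True)
img=cv2.imread('pics/top0.png')
cv2.imwrite('pics/crop.png',cv2.resize(img[120:280,90:310],None,fx=3.6,fy=3.6,interpolation=cv2.INTER_CUBIC))
for p in [(220,256),(279,250),(250,254),(216,200),(274,200),(250,235),(243,197),(297,170),(297,190),(297,210),(145,152),(490,128),(320,140),(250,147),(105,235),(142,285),(210,345)]: print(p,W[p[1],p[0]])
# header
z=W[:,:,2]; m=(z>.27)&(z<.31); P=W[m]; P=P[(P[:,0]>.5)&(P[:,0]<.95)]
rc=cv2.minAreaRect((P[:,:2]*1000).astype(np.float32)); print('hdr',rc,cv2.boxPoints(rc),np.median(P[:,2]))
# pull / door
m=(z>.085)&(z<.25)
v,u=np.where(m); k=(u>285)&(u<312)&(v>155)&(v<225); Q=W[v[k],u[k]]; print(len(Q));
for a in range(0,len(Q),max(1,len(Q)//25)): print(u[k][a],v[k][a],Q[a])
```

```text
(220, 256) [0.5167 0.219  0.0375]
(279, 250) [0.5253 0.0903 0.0357]
(250, 254) [0.5195 0.1542 0.0331]
(216, 200) [0.6437 0.2276 0.0398]
(274, 200) [0.639  0.0987 0.0377]
(250, 235) [0.569  0.1573 0.0049]
(243, 197) [0.6582 0.1719 0.0079]
(297, 170) [0.65   0.0393 0.1958]
(297, 190) [0.6085 0.0404 0.1974]
(297, 210) [0.5803 0.0433 0.1553]
(145, 152) [0.6607 0.3076 0.2914]
(490, 128) [ 0.6823 -0.3168  0.2886]
(320, 140) [ 0.671  -0.0076  0.2906]
(250, 147) [0.6643 0.1193 0.2871]
(105, 235) [0.541  0.4208 0.1685]
(142, 285) [0.4605 0.3889 0.0324]
(210, 345) [0.3279 0.2461 0.0071]
hdr ((672.1074829101562, -1.478118896484375), (52.68691635131836, 665.6349487304688), 2.213576078414917) [[ 632.9288  330.0735]
 [ 658.6386 -335.0648]
 [ 711.2862 -333.0297]
 [ 685.5764  332.1085]] 0.290336867489654
777
308 157 [0.6645 0.0163 0.2258]
300 159 [0.6631 0.0319 0.2206]
309 160 [0.6657 0.0149 0.2064]
294 162 [0.6593 0.0438 0.2158]
303 163 [0.6647 0.0271 0.1941]
290 165 [0.6589 0.0524 0.2014]
299 166 [0.6597 0.0352 0.1917]
308 167 [0.6646 0.018  0.1707]
296 169 [0.6511 0.041  0.1987]
306 170 [0.6633 0.0225 0.157 ]
295 172 [0.647  0.0434 0.1933]
305 173 [0.6639 0.0252 0.1376]
295 175 [0.6386 0.0433 0.1994]
306 176 [0.6638 0.0238 0.1191]
297 178 [0.6333 0.0397 0.1966]
308 179 [0.6631 0.0202 0.1013]
301 181 [0.66   0.0353 0.0993]
295 185 [0.6185 0.0439 0.1986]
294 189 [0.6118 0.0463 0.1944]
302 192 [0.6356 0.0339 0.0987]
301 196 [0.5973 0.0331 0.1936]
300 200 [0.5884 0.0352 0.1965]
300 204 [0.5815 0.0356 0.1926]
301 208 [0.5802 0.0347 0.1689]
297 213 [0.5832 0.0449 0.1226]
300 218 [0.5786 0.0399 0.0991]
```

View pics/crop.png

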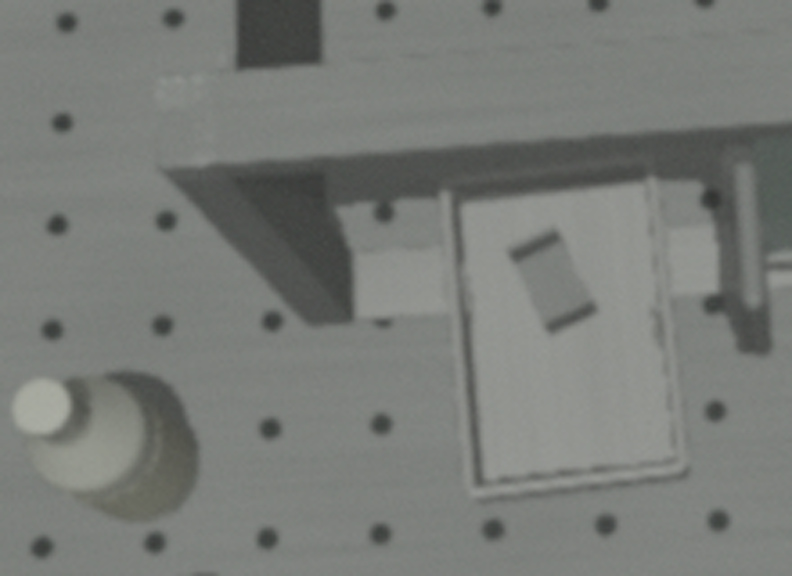

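Measured in world coordinates:
- **Hatch:** origin about (0.671, -0.001), yaw 2.2°.
- **Tray:** yaw about 3.8°, near rim at (0.518, 0.155), centre at hatch x ≈ -48 mm. That puts 52 mm beyond the door line, within the stated range.
- **Pull:** (0.586, 0.039), so the opening is about 0.244.

First move: fly to a point over the inside of the tray's near wall.

move_arm:
  plan:
    - [0,0.0258,-0.0392,0,0,0,2]
    - [0,0.0258,-0.0392,0,0,0,2]
    - [0,0.0258,-0.0392,0,0,0,2]
    - [0,0.0258,-0.0392,0,0,0,2]
    - [0,0.0258,-0.0392,0,0,0,2]
    - [0,0.0258,-0.0392,0,0,0,2]
    - [0,0.0258,-0.0392,0,0,0,2]
    - [0,0.0258,-0.0392,0,0,0,2]
    - [0,0.0258,-0.0392,0,0,0,2]
    - [0,0.0258,-0.0392,0,0,0,2]
    - [0,0.0258,-0.0392,0,0,0,2]
    - [0,0.0258,-0.0392,0,0,0,2.3]
    - [0,0,0,0,0,0,0]
    - [0,0,0,-0.04,0,0,0]
    - [0,0,0,-0.04,0,0,0]
    - [0,0,0,-0.04,0,0,0]
    - [0,0,0,0,0,0,0]
    - [0,0,0,0,0,0,0]

```text
time_s: 2.35
tcp_pos: [0.546, 0.1628, 0.1079]
eef_rot: [-180.0, -0.1, 3.9]
contact_force: [0.4, 0.8, 1.3]
gripper_width: 0.0437
gripper_force: 0.0
```

move_arm:
  plan:
    - [0,0,0,-0.03,0,0,0]
    - [0,0,0,-0.03,0,0,0]
    - [0,0,0,-0.02,0,0,0]
    - [0,0,0,-0.013,0,0,0]
    - [0,0,0,0,0,0,0]
    - [0,0,0,0,0,0,0]

```text
time_s: 3.1
tcp_pos: [0.5462, 0.1626, 0.0148]
eef_rot: [-180.0, -0.1, 3.9]
contact_force: [0.4, 0.2, 0.7]
gripper_width: 0.0439
gripper_force: 0.0
```

Run:
```python
from h import *
c=cap('scene'); cv2.imwrite('pics/s1.png',cv2.resize(c['img'][200:400,240:500,::-1],None,fx=3,fy=3,interpolation=cv2.INTER_CUBIC))
```

```text
(no output)
```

View pics/s1.png

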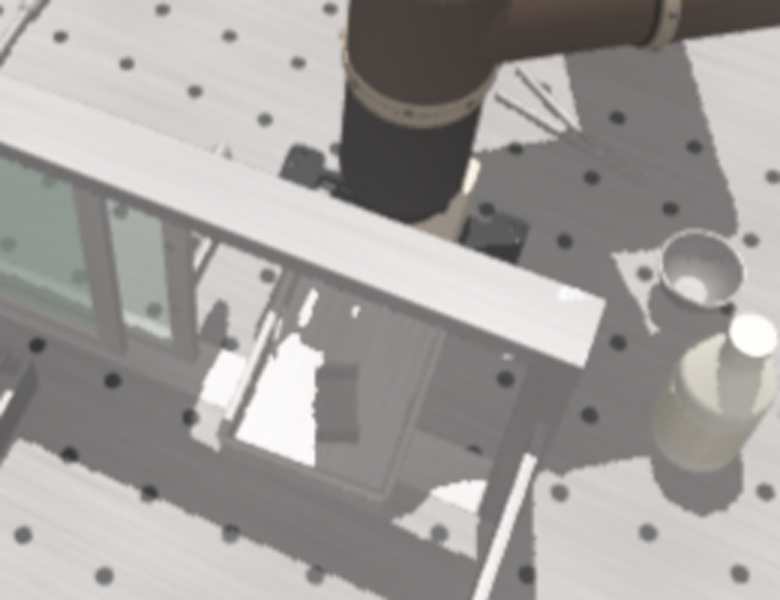

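The arm is over the tray, the fingers are inside its near end, and the bracket at (337,402) is undisturbed. Now I'll draw the tray towards the robot slowly along hatch -x.

move_arm:
  plan:
    - [0,-0.004,0,0,0,0,0]
    - [0,-0.004,0,0,0,0,0]
    - [0,-0.004,0,0,0,0,0]
    - [0,-0.004,0,0,0,0,0]
    - [0,-0.004,0,0,0,0,0]
    - [0,-0.005,0,0,0,0,0]
    - [0,-0.005,-0.0002,0,0,0,0]
    - [0,-0.005,-0.0002,0,0,0,0]
    - [0,-0.005,-0.0002,0,0,0,0]
    - [0,-0.005,-0.0002,0,0,0,0]

```text
time_s: 4.4
tcp_pos: [0.5007, 0.1616, 0.0139]
eef_rot: [-180.0, -0.1, 3.9]
contact_force: [6.0, 0.9, 4.1]
gripper_width: 0.0437
gripper_force: 2.6
```

move_arm:
  plan:
    - [0,-0.005,-0.0002,0,0,0,0]
    - [0,-0.005,-0.0002,0,0,0,0]
    - [0,-0.005,-0.0002,0,0,0,0]
    - [0,-0.005,-0.0002,0,0,0,0]
    - [0,-0.005,-0.0002,0,0,0,0]
    - [0,-0.005,-0.0002,0,0,0,0]
    - [0,-0.005,-0.0002,0,0,0,0]
    - [0,-0.005,-0.0002,0,0,0,0]
    - [0,-0.005,-0.0002,0,0,0,0]
    - [0,-0.004,0,0,0,0,0]
    - [0,-0.003,0,0,0,0,0]
    - [0,-0.002,0,0,0,0,0]
    - [0,0,0,0,0,0,0]
    - [0,0.004,0,0,0,0,0]
    - [0,0.004,0,0,0,0,0]
    - [0,0,0,0,0,0,0]
    - [0,0,0,0,0,0,0]

```text
time_s: 6.52
tcp_pos: [0.454, 0.1591, 0.0132]
eef_rot: [180.0, 0.1, 3.8]
contact_force: [0.1, -0.9, 0.2]
gripper_width: 0.0438
gripper_force: 0.0
```

Run:
```python
from h import *
print(telemetry.get_state()['tcp_pos'])
c=cap('scene'); np.save('s2.npy',cloud(c)); cv2.imwrite('pics/s2.png',cv2.resize(c['img'][200:400,240:500,::-1],None,fx=3,fy=3,interpolation=cv2.INTER_CUBIC))
```

```text
[0.45398507 0.15908121 0.01323179]
```

View pics/s2.png

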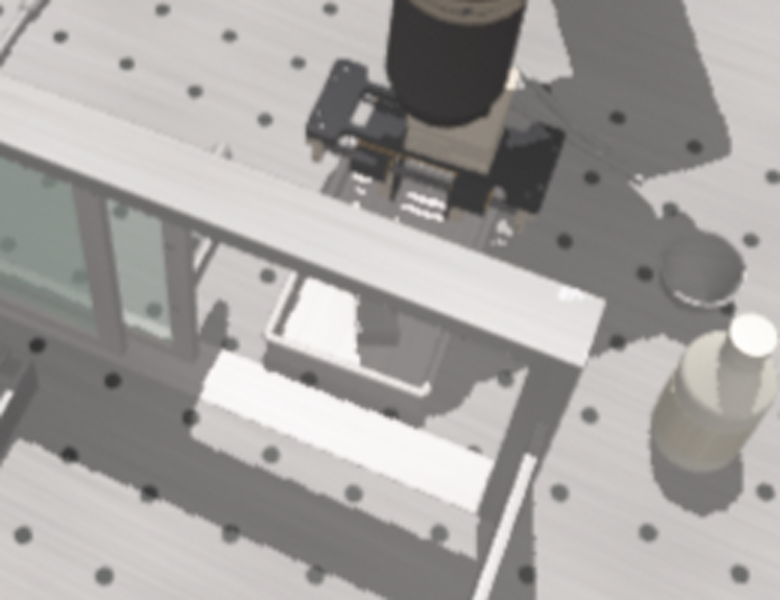

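The tray is out on the robot's side: its far rim is at (275–430, 330–390), short of the door line, and the bracket at (378,325) is still in it. Next I'll lift out, close the fingers and go round to the -y side of the pull.

move_arm:
  plan:
    - [0,0,0,0.02,0,0,0]
    - [0,0,0,0.04,0,0,0]
    - [0,0,0,0.04,0,0,0]
    - [-1,0,0,0.04,0,0,0]
    - [-1,0,0,0.04,0,0,0]
    - [-1,0,-0.035,0,0,0,-1.6]
    - [-1,0,-0.035,0,0,0,0]
    - [-1,0,-0.035,0,0,0,0]
    - [-1,0,-0.035,0,0,0,0]
    - [-1,0,-0.034,0,0,0,0]
    - [-1,0,0,0,0,0,0]
    - [-1,0,0,0,0,0,0]

```text
time_s: 8.07
tcp_pos: [0.4542, -0.0145, 0.1935]
eef_rot: [-180.0, 0.0, 2.2]
contact_force: [0.3, 0.3, -0.3]
gripper_width: 0.0001
gripper_force: 0.0
```

Run:
```python
from h import *
np.set_printoptions(precision=4,suppress=True)
c=cap('top'); W=cloud(c); i=c['img'][:,:,::-1]
cv2.imwrite('pics/t3.png',cv2.resize(i[120:320,90:310],None,fx=3,fy=3,interpolation=cv2.INTER_CUBIC))
z=W[:,:,2]; x=W[:,:,0];y=W[:,:,1]
m=(z>.028)&(z<.045)&(x>.35)&(x<.68)&(y>.06)&(y<.26)
P=W[m]; rc=cv2.minAreaRect((P[:,:2]*1000).astype(np.float32)); print(rc,cv2.boxPoints(rc))
```

```text
((532.0886840820312, 160.86062622070312), (218.66012573242188, 120.73511505126953), 9.028260231018066) [[414.6401 203.324 ]
 [433.5861  84.0847]
 [649.5372 118.3972]
 [630.5913 237.6365]]
```

View pics/t3.png

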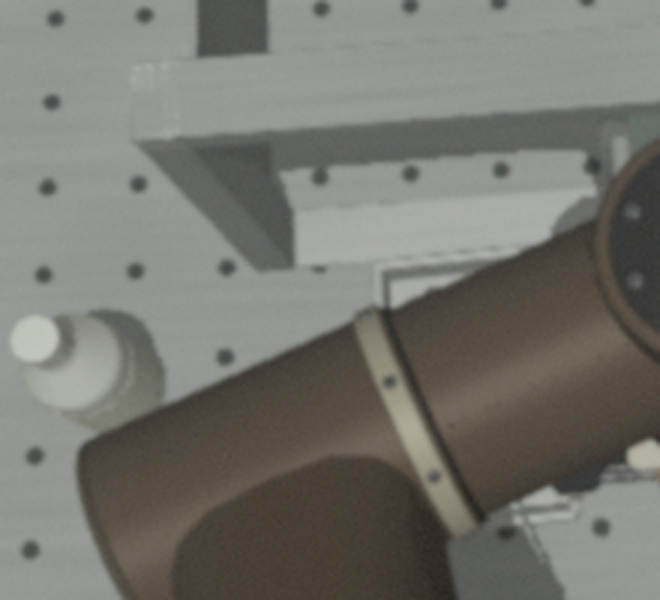

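The arm hides most of the tray. Its far-left corner shows at crop (377,265), about world x 0.627, so its centre is at hatch x ≈ -138 mm, which is clear. Now to the pull.

move_arm:
  plan:
    - [-1,0.03,0,0,0,0,0]
    - [-1,0.03,0,0,0,0,0]
    - [-1,0.03,0,0,0,0,0]
    - [-1,0.025,0,0,0,0,0]
    - [-1,0.012,0,0,0,0,0]
    - [-1,0,0,-0.02,0,0,0]
    - [-1,0,0,-0.02,0,0,0]
    - [-1,0,0,-0.005,0,0,0]
    - [-1,0,0,0,0,0,0]
    - [-1,0,0.005,0,0,0,0]
    - [-1,0,0.005,0,0,0,0]
    - [-1,0,0.005,0,0,0,0]
    - [-1,0,0.005,0,0,0,0]
    - [-1,0,0.005,0,0,0,0]
    - [-1,0,0.005,0,0,0,0]
    - [-1,-0.0002,0.005,0,0,0,0]
    - [-1,-0.0002,0.005,0,0,0,0]

```text
time_s: 10.25
tcp_pos: [0.5808, 0.0256, 0.1486]
eef_rot: [180.0, 0.0, 2.2]
contact_force: [-1.2, -2.5, 1.4]
gripper_width: 0.0003
gripper_force: 1.3
```

Contact at about 2.5 N, which matches the door's friction. Carry on pushing.

move_arm:
  plan:
    - [-1,-0.0003,0.008,0,0,0,0]
    - [-1,-0.0004,0.01,0,0,0,0]
    - [-1,-0.0004,0.01,0,0,0,0]
    - [-1,-0.0004,0.01,0,0,0,0]
    - [-1,-0.0004,0.01,0,0,0,0]
    - [-1,-0.0004,0.01,0,0,0,0]
    - [-1,-0.0004,0.01,0,0,0,0]
    - [-1,-0.0004,0.01,0,0,0,0]
    - [-1,-0.0004,0.01,0,0,0,0]
    - [-1,-0.0004,0.01,0,0,0,0]
    - [-1,-0.0004,0.01,0,0,0,0]
    - [-1,-0.0004,0.01,0,0,0,0]
    - [-1,-0.0004,0.01,0,0,0,0]
    - [-1,-0.0004,0.01,0,0,0,0]
    - [-1,-0.0004,0.01,0,0,0,0]
    - [-1,-0.0004,0.01,0,0,0,0]
    - [-1,-0.0004,0.01,0,0,0,0]
    - [-1,-0.0004,0.01,0,0,0,0]
    - [-1,-0.0004,0.01,0,0,0,0]
    - [-1,-0.0004,0.01,0,0,0,0]

```text
time_s: 12.75
tcp_pos: [0.5731, 0.2242, 0.1486]
eef_rot: [-180.0, -0.0, 2.3]
contact_force: [-0.6, -1.9, 0.8]
gripper_width: 0.0008
gripper_force: 1.5
```

move_arm:
  plan:
    - [-1,-0.0002,0.005,0,0,0,0]
    - [-1,-0.0002,0.005,0,0,0,0]
    - [-1,-0.0002,0.005,0,0,0,0]
    - [-1,-0.0002,0.005,0,0,0,0]
    - [-1,-0.0001,0.003,0,0,0,0]
    - [-1,-0.0001,0.003,0,0,0,0]
    - [-1,-0.0001,0.002,0,0,0,0]
    - [-1,0,0,0,0,0,0]

```text
time_s: 13.75
tcp_pos: [0.5719, 0.2518, 0.1485]
eef_rot: [-180.0, 0.0, 2.3]
contact_force: [-0.1, 0.7, 0.4]
gripper_width: 0.0005
gripper_force: 0.1
```

move_arm:
  plan:
    - [-1,-0.0001,0.002,0,0,0,0]
    - [-1,-0.0001,0.002,0,0,0,0]
    - [-1,-0.0001,0.002,0,0,0,0]
    - [-1,-0.0001,0.002,0,0,0,0]
    - [-1,0,0,0,0,0,0]

```text
time_s: 14.38
tcp_pos: [0.5715, 0.254, 0.1486]
eef_rot: [179.6, 0.1, 2.1]
contact_force: [5.5, -22.0, 3.4]
gripper_width: 0.0007
gripper_force: 11.2
```

It stalled at y = 0.254 with 22 N, so the door is against its end stop, as predicted. Back off and retreat.

move_arm:
  plan:
    - [-1,0,-0.006,0,0,0,0]
    - [-1,0,-0.01,0,0,0,0]
    - [-1,0,-0.014,0,0,0,0]
    - [-1,-0.01,-0.01,0.01,0,0,0]
    - [-1,-0.02,0,0.02,0,0,0]
    - [-1,-0.02,0,0.03,0,0,0]
    - [-1,-0.02,0,0.03,0,0,0]
    - [-1,-0.02,-0.04,0.02,0,0,0]
    - [-1,0,-0.05,0,0,0,0]
    - [-1,0,-0.05,0,0,0,0]
    - [-1,0,-0.05,0,0,0,0]
    - [-1,0,-0.05,0,0,0,0]
    - [-1,0,-0.05,0,0,0,0]
    - [-1,0,-0.05,0,0,0,0]
    - [-1,0,-0.05,0,0,0,0]
    - [-1,0,0,0,0,0,0]
    - [-1,0,0,0,0,0,0]

```text
time_s: 16.5
tcp_pos: [0.4811, -0.1706, 0.259]
eef_rot: [-180.0, -0.0, 2.2]
contact_force: [-0.8, -0.1, 0.6]
gripper_width: 0.0001
gripper_force: 0.0
```

Run:
```python
from h import *
np.set_printoptions(precision=4,suppress=True)
c=cap('top','t4.png'); W=cloud(c)
x,y,z=W[:,:,0],W[:,:,1],W[:,:,2]
m=(z>.185)&(z<.21)&(x>.55)&(x<.645)&(y>.24)&(y<.32); P=W[m]; print(len(P), np.median(P[:,1]), P.min(0),P.max(0))
d=np.median(P[P[:,0]<.61],0)-[.671,-.0015,0]; a=np.radians(2.21); print('hatch y pull',-np.sin(a)*d[0]+np.cos(a)*d[1])
```

```text
342 0.2840229137664677 [0.5696 0.2758 0.1852] [0.6449 0.32   0.2099]
hatch y pull 0.2864817620317871
```

View pics/t4.png

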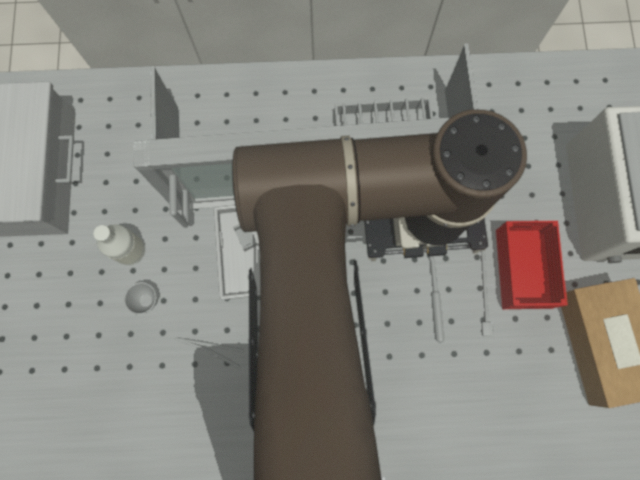

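The top picture shows the door's pull at (178,195), which measures hatch y 286 mm against 288 mm when shut, within calibration. The tray (216–, 208–298) is clear of the door, the bracket is in it at (245,237), and the bystanders haven't moved.

```bash
python3 -c "
from plant import workorder
print(workorder.close_job())"
```

```text
the job is handed in; nothing more can be done
None
```

The job is handed in, verdict not shown: the tray is clear of the doorway on the robot's side with its bracket still in it, the glass door is pushed to its end stop and released, and the other things looked unmoved in the last picture (the arm hid part of the view).

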